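# Aim the fossil turntable and release the shutter

## Robot

A 7-joint arm with a two-finger parallel gripper is mounted at the origin on the work surface. World frame = base frame: x ahead of the robot, y to its left, z up, the work surface at z = 0. Lengths are in m, angles in rad, forces in N, time in s.
With the tool pointing down it reaches from about 0.425 to 0.925 m from the base axis. Payload 6.8 kg.
Tool frame: the origin (TCP) lies midway between the tips of the shut fingers; the grasp point (between the pads) lies 19 mm behind it (r.grip_depth is the distance from the TCP to the grasp point, in m); z points along the fingers, y is the line along which they close (so a half turn about z gives the same grasp; the last joint's range is limited). The gripper opens to 85 mm and grips with 20 to 120 N. Pads are 22 mm wide; open, the fingers measure 114 mm over their backs; the gripper's body (76 mm by 85 mm) begins 54 mm behind the grasp point. The pads swing forward as they close: fully open they stand 13 mm farther back than shut.
Start: joints at [-1.299, 0.477, 0.022, 1.555, -0.011, 1.109, -0.083], TCP at [0.25, 0.627, 0.231] pointing down, gripper open.
Joint ranges: [-2.96, 2.96], [-0.34, 2.1], [-1.41, 1.46], [0.24, 2.44], [-1.37, 4.51], [0.17, 1.92], [-2.96, 2.96]. Speed limits (rad/s): [2.39, 2.39, 3.14, 3.14, 3.14, 3.14, 3.14].

## Interface

Orientations are given as a rotation vector (axis times angle).
In Python, from bench import telemetry, grab_frame, calibration, order, silhouettes, r gives the robot as it stands.
- The arm moves only by the tool apply_moves, never from a script. Its argument "moves" is a list of rows, each a list of 7 numbers: the turn, a rotation vector about the tool's x, y, z scaled (see below), then the shift along the tool's x, y, z scaled (see below), then the opening, from -1 (shut) to 1 (fully open). A call has exactly 8 rows; each row shifts and turns the commanded pose from where the row before left it, along the tool's axes as they then stand; what a row does not reach is not made up. The controller multiplies each number of a shift by 1000 mm and each number of a turn by 6 degrees. A row lasts 1/12 s, in which the tool goes at most 41.7 mm and 7.16 degrees, less where a joint would pass 70% of its speed; a pose out of reach is approached as far as the arm can. A call with a number of a shift or a turn outside -1 to 1 is refused whole. A call with a gripper value outside its range is refused whole. The fingers move at their own pace and stop on an object; "grip_force" is the grip in N (left out, the last holds). Time passes only in rows, so rows that do not move let the fingers close, or fill a call up. It gives the time, the measured TCP pose, the force, the opening and the grip force at its end, in the units of the state.
- telemetry.get_obs(): the state, without advancing time (a new reading comes with each control period).
- grab_frame(name): name is "scene" or "top" or "wrist"; returns the picture (420x560x3 uint8, blue, green, red); there is no depth.
- calibration(name): a dict with "fx", "fy", "cx", "cy" (pixels), "k1" (the pictures are not rectified: a ray, as slopes to the right and down, at radius r is drawn at 1 + k1 r^2 times it, then the intrinsics apply), "world_from_camera" (4x4, takes a point from camera to world coordinates); the wrist camera has in their place "mount" (4x4, takes a point from camera to tool coordinates, whose origin is the TCP and whose axes are the flange's). Camera axes: x right, y down, z forward; pixel columns grow to the right and rows downward; lengths in m; the calibration is good to about 2 mm. A picture is of the moment at which its call begins: read the wrist's pose just before it. calibration takes no time and is no camera call.
- order.hand_in(): hands the job in; it is judged then, once.
Trained networks look in the newest picture that a camera, given by its name, has taken for a name from the list of things; names that differ only in an ending like _2 or _b are one class to them, and where a whole thing is asked for, a point or a joint stands for the part that bears it (a point fixed in the world has none). Each returns a list of dicts, best first, with "p" (0 to 1); they miss things now and then, are a little off and sometimes report something else, mostly with a low value. They report only what shows in the picture. A call takes as long as a camera call.
- silhouettes(thing, camera): "mask" (420x560 bool, what is visible of it) and "extent" ([centre column, centre row, width, height] in pixels, round what is visible of it).
The state is a dict: "clock": time; "joints": joint angles; "qvel": joint speeds; "tau": joint torques, N m; "tcp_pos": TCP position; "orientation": TCP orientation; "contact_force": force on the tool from outside, world axes, zero at the start; "moment": the same for the moment, N m; "grip_width": finger opening in m; "gripper_force": force on a finger pad.
Only numpy, scipy, OpenCV 4.12 (cv2) and the standard library are available. Lean on these libraries where they do the work, as an engineer would, in place of code of your own. Each camera call takes 0.05 s, during which the arm holds its last target. There are 200 camera calls.

## Task

Get the next picture of the fossil on the turntable: with a fingertip, push the turntable round by its arms until the long arrow-ended arm points straight at the camera's lens, then press the remote release button fully down and let it go. Do not take a picture before the turntable is aimed, do not touch the fossil or shift it on the turntable, and leave the camera and everything else on the table where they are.

Things in the scene. Friction and masses are not known exactly. Their poses are not given: they have to be found in the camera images.
- turntable: Turning top of a hand-turned photo turntable: matt black disc, 150 mm diameter, top face 52 mm above the table, with three level bare steel arms 120 degrees apart. Origin: on its vertical axis at table height; +x runs along the long arm. It turns either way for several turns; 1 to 2 N pushed 100 mm from the axis turns it, and it stops where it is left.
- foot: Fixed dark steel foot under the disc, 124 mm diameter, 28 mm high, origin under its centre. Outside it the space below and between the arms is free down to the table.
- pointer (a point): Arrowhead end of the LONG arm, 145 mm from the axis, 43 mm above the table; the arrowhead is a V about 52 mm wide, 12 mm thick, its barbs 125 mm and its point 155 mm from the axis. The arm is a round bar 14 mm thick (36 to 50 mm above the table), bare from the disc's rim at 75 mm out to the barbs.
- ball_a (a point): Centre of the ball (24 mm diameter) that ends the arm at +120 degrees (counterclockwise from above) from the long arm; 125 mm from the axis, 43 mm above the table. The arm is a round bar 14 mm thick, bare from the disc's rim (75 mm) to the ball (113 mm): 38 mm to push on.
- ball_b (a point): The same on the third arm, at -120 degrees from the long arm.
- fossil: The ammonite in its round plaster bed, 84 mm diameter, about 36 mm high, 0.3 kg, standing loose in the middle of the turntable's disc (underside 52 mm above the table, top 88 mm). Origin: centre of its underside. It rides round with the disc by friction.
- camera: Black camera on a small three-legged table stand, fixed, facing the turntable. This body's origin is NOT in the camera but at table height on the turntable's axis; the camera is centred 270 mm from there along the body's +x (camera 105 mm wide, up to 172 mm high, legs up to 58 mm from its centre).
- lens (a point): Centre of the camera lens's front glass, 210 mm from the turntable's axis and 125 mm above the table.
- shutter (a joint): Travel of the remote release's button: 0 up, 0.006 m fully pressed (about 4 N); springs back when let go. The picture is taken from 0.004 m on.
- shutter_top (a point): Centre of the top face of the remote release button: a round black button, 28 mm diameter, pressed straight down, its top 22 mm above the table, in a small round fixed grey housing (44 mm diameter, 12 mm high) to one side of the turntable.
- jar: Bystander: closed round jar, 56 diameter x 85 high, origin under its centre (mm).
- scalebar: Bystander: black and white photo scale bar, 20 x 100 x 8 high, long side along its y, origin under its centre (mm).
- lenscap: Bystander: flat black lens cap, 54 diameter x 10 high, origin under its centre (mm).
- caliper: Bystander: steel vernier caliper lying flat, 150 long along its x, jaws 50 to its -y, 10 high (mm).
- brush: Bystander: small brush lying down, 170 long along its x (mm).
- tray: Bystander: empty open cardboard specimen tray, 130 x 100 x 35 high, origin under its centre (mm).
- fossil2: Bystander: second fossil in a plaster jacket, 110 diameter x 45 high, origin under its centre (mm).

How it is judged:
On the way, in this order (a step that is already met when the one before it is completed fails the run):
1. the turntable's long arm points at the lens and the turntable is still (y of lens in the frame of turntable between -0.02 and 0.02 m and x of lens in the frame of turntable above 0.1 m and angular speed of turntable below 0.05 rad/s), for 0.2 s.
2. the release button is pressed down with the turntable still aimed (y of lens in the frame of turntable between -0.02 and 0.02 m and x of lens in the frame of turntable above 0.1 m and value of joint shutter above 0.004 m), for 0.02 s.
At the end, for the whole second after the job is handed in: The line of the long arm passes within 20 mm of the lens centre sideways (about 5 degrees), the turntable is still, the button is up again (under 2 mm), the fossil stands upright within 12 mm of the turntable's centre (all of step 1 and value of joint shutter below 0.002 m and horizontal distance between fossil and turntable below 0.012 m and angle between fossil's own z axis and vertical below 0.1 rad); the robot touches nothing.
It fails at once if a picture is taken (button down 4 mm) while the long arm does not point at the lens (value of joint shutter above 0.004 m and not (y of lens in the frame of turntable between -0.02 and 0.02 m and x of lens in the frame of turntable above 0.1 m)).
It fails at once if the fossil is lifted more than 8 mm, tipped or shifted more than 12 mm on the turntable (height (world z) of fossil above 0.06 m or angle between fossil's own z axis and vertical above 0.2 rad or horizontal distance between fossil and turntable above 0.012 m).
It fails at once if the robot touches the fossil (more than 0.5 N) (contact force between any of the fingers, the arm and fossil above 0.5 N).
It fails at once if the robot bumps the camera (more than 3 N) (contact force between any of the fingers, the arm and camera above 3 N).
It fails at once if something else on the table is moved more than 20 mm (distance of any of jar, scalebar, lenscap, caliper, brush, tray, fossil2 from where it was at the start of the episode above 0.02 m).
It also fails if it takes over 54 s, if anything falls off the work surface, if the arm or the gripper's body presses on something with over 40 N, if the wrist force passes 120 N, or if a joint passes its speed limit or range.

## Working session

There is one attempt and no reset: what is moved stays moved. The work goes in short steps, Python scripts to look and compute and a tool call to move; the robot and the scene stay as the last step left them, time stands still between calls to the robot, and variables do not carry over. Pictures are saved under pics/ and viewed, at most 10 in all, crops included, and the job is handed in when it is done.

Besides the shell and the picture viewer there is one more tool, called after ">>>" as name(argument=value, ...) on one line, values as JSON. apply_moves: Moves the arm, as the interface text tells. Its arguments: {"type":"object","properties":{"moves":{"type":"array"},"grip_force":{"type":"number"}},"required":["moves"]}

```bash
mkdir -p pics; cat > h.py <<'E'
import numpy as np, cv2
from bench import telemetry, grab_frame, calibration, order, silhouettes, r
def ray(name,u,v):
    c=calibration(name); d=np.array([(u-c["cx"])/c["fx"],(v-c["cy"])/c["fy"]]); s=d.copy()
    for _ in range(20): s=d/(1+c["k1"]*(s@s))
    T=np.array(c["world_from_camera"]); return T[:3,3],T[:3,:3]@np.array([s[0],s[1],1])
def atz(name,u,v,z):
    o,d=ray(name,u,v); return (o+d*(z-o[2])/d[2])[:3].round(4)
def proj(name,p):
    c=calibration(name); T=np.linalg.inv(np.array(c["world_from_camera"])); q=T[:3,:3]@p+T[:3,3]; s=q[:2]/q[2]
    s=s*(1+c["k1"]*(s@s)); return np.array([c["fx"]*s[0]+c["cx"],c["fy"]*s[1]+c["cy"]])
E
python3 - <<'E'
from h import *
o=telemetry.get_obs(); print(o["clock"],o["tcp_pos"],o["orientation"],o["grip_width"])
for n in ["top","scene"]:
    f=grab_frame(n); cv2.imwrite(f"pics/{n}0.png",f)
    print(n,np.array(calibration(n)["world_from_camera"])[:3,3])
for t,z in [("turntable",.045),("pointer",.043),("ball_a",.043),("fossil",.07),("camera",.1),("lens",.125),("shutter",.022),("shutter_top",.022),("jar",.085),("scalebar",.008),("lenscap",.01),("caliper",.01),("brush",.01),("tray",.035),("fossil2",.045)]:
    try:
        for s in silhouettes(t,"top")[:3]:
            e=s["extent"]; print(t,round(s["p"],2),np.round(e),atz("top",e[0],e[1],z))
    except Exception as ex: print(t,ex)
E
```

```text
0.0 [0.25004726 0.62634485 0.23032073] [-5.92921520e-01 -3.08492434e+00  2.84213453e-03] 0.08552594975719355
top [0.25937968 0.00578114 1.56114483]
scene [1.04337263 0.85485093 1.05398757]
turntable 0.63 [243. 212.  72.  78.] [0.5625 0.0989 0.045 ]
ball_a 0.69 [242. 209.  69.  81.] [0.5734 0.1031 0.043 ]
fossil 0.78 [138. 193.  29.  31.] [0.6124 0.4266 0.07  ]
fossil 0.57 [251. 207.  24.  27.] [0.5737 0.0738 0.07  ]
camera 0.67 [318. 157.  34.  50.] [ 0.7312 -0.1292  0.1   ]
lens 0.83 [320. 156.  34.  45.] [ 0.7265 -0.1326  0.125 ]
shutter 0.6 [321. 247.  11.  13.] [ 0.463  -0.1465  0.022 ]
shutter_top 0.63 [321. 246.   9.  10.] [ 0.4665 -0.1468  0.022 ]
jar 0.7 [138. 192.  27.  31.] [0.6099 0.4206 0.085 ]
jar 0.69 [177. 241.  22.  22.] [0.4629 0.2924 0.085 ]
scalebar 0.53 [251. 274.  33.   6.] [0.3736 0.069  0.008 ]
scalebar 0.49 [319. 157.  32.  46.] [ 0.762  -0.1403  0.008 ]
lenscap 0.78 [164. 208.  18.  16.] [0.5796 0.355  0.01  ]
caliper 0.75 [128. 256.  26.  49.] [0.4211 0.458  0.01  ]
tray 0.73 [320. 156.  33.  44.] [ 0.7571 -0.1419  0.035 ]
fossil2 0.78 [138. 193.  29.  31.] [0.6183 0.4337 0.045 ]
fossil2 0.57 [251. 207.  24.  27.] [0.579 0.075 0.045]
```

View pics/top0.png

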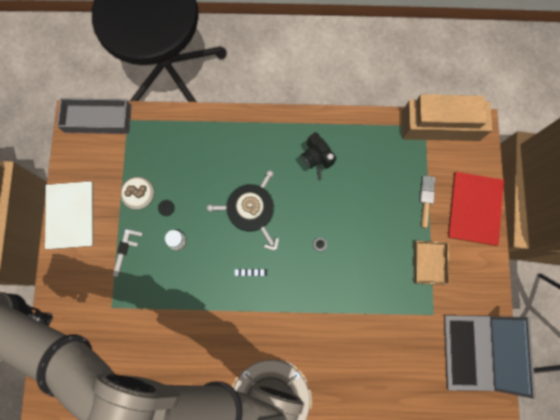

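View pics/scene0.png

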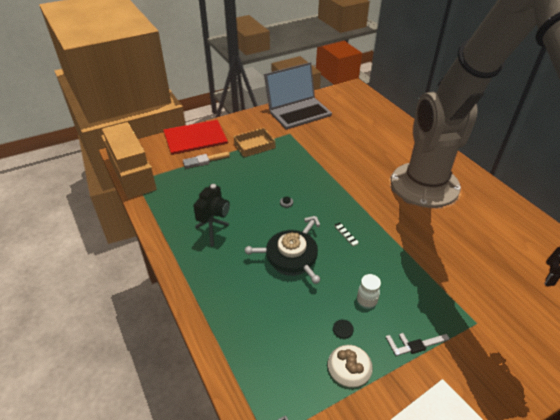

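```bash
python3 - <<'E'
import cv2,numpy as np
a=cv2.imread("pics/top0.png")[130:270,190:350]; b=cv2.imread("pics/scene0.png")[175:295,180:340]
a=cv2.resize(a,None,fx=5,fy=4.2857,interpolation=3) if 0 else cv2.resize(a,None,fx=4,fy=4,interpolation=3)
cv2.imwrite("pics/a.png",a); cv2.imwrite("pics/b.png",cv2.resize(b,None,fx=5,fy=5,interpolation=3))
E
```

```text
(no output)
```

View pics/a.png

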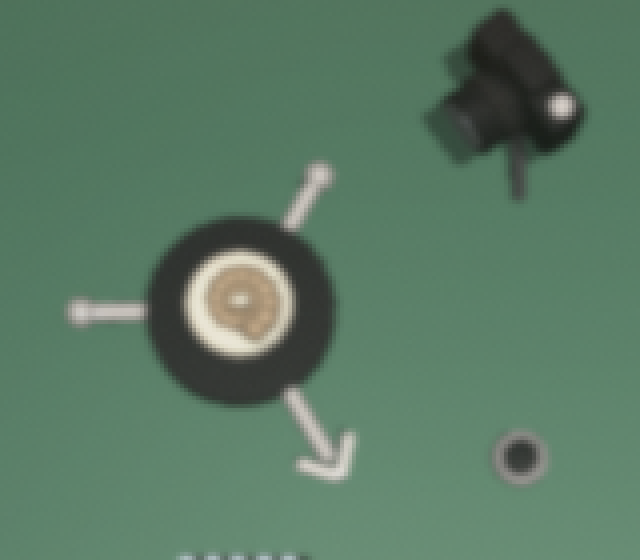

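View pics/b.png

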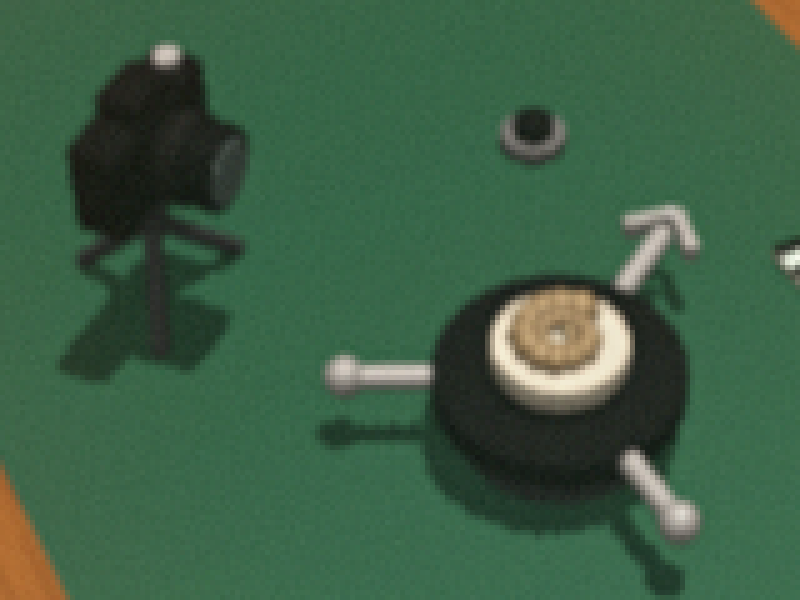

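```bash
python3 - <<'E'
from h import *
from scipy.optimize import least_squares
A=lambda u,v:("top",190+u/4-.4,130+v/4-.4); B=lambda u,v:("scene",180+u/5-.4,175+v/5-.4)
obs=[(A(319,175),125,120),(A(80,312),125,-120),(A(340,480),153,0),(B(342,374),125,120),(B(680,519),125,-120),(B(683,210),153,0)]
def f(p):
    e=[]
    for (n,u,v),R,a in obs:
        t=p[2]+np.radians(a); q=np.array([p[0]+R/1e3*np.cos(t),p[1]+R/1e3*np.sin(t),.043]); e+=list(proj(n,q)-[u,v])
    return e
s=least_squares(f,[.575,.077,-2.6]); c=s.x; print(c[:2],np.degrees(c[2]),np.round(s.fun,1))
print("disc",atz(*A(240,311),.052))
for q in (A(457,122),B(230,167)):
    l=atz(*q,.125)[:2]; d=l-c[:2]; print("lens",l,np.hypot(*d),np.degrees(np.arctan2(d[1],d[0])))
# hot shoe / camera detection
for q in (A(520,455),B(533,124)): print("btn",atz(*q,.022))
print("jar",[atz("scene",370,302,0)],"scalebar",atz("top",251,272.5,.008))
o=telemetry.get_obs(); from scipy.spatial.transform import Rotation as R; print(R.from_rotvec(o["orientation"]).as_matrix().round(3))
E
```

```text
[0.57792056 0.07671989] -148.35417870043517 [ 0.7  1.1  0.9  0.5  0.5  0.2  0.6  0.8 -0.2  1.2 -0.9  1.6]
disc [0.5776 0.0787 0.052 ]
lens [ 0.7121 -0.0846] 0.20982904817272963 -50.24766846354114
lens [ 0.7038 -0.0953] 0.2131583363696785 -53.80435666527298
btn [ 0.4735 -0.1427  0.022 ]
btn [ 0.4731 -0.1435  0.022 ]
jar [array([0.4641, 0.3109, 0.    ])] scalebar [0.3789 0.0701 0.008 ]
[[-0.929  0.371 -0.   ]
 [ 0.371  0.929  0.   ]
 [ 0.     0.    -1.   ]]
```

>>> apply_moves(moves=[[0,0,0,-0.03,-0.018,0,-1],[0,0,0,-0.03,-0.018,0,-1],[0,0,0,-0.03,-0.018,0,-1],[0,0,0,-0.03,-0.018,0,-1],[0,0,0,-0.03,-0.018,0,-1],[0,0,0,-0.03,-0.018,0,-1],[0,0,0,-0.03,-0.018,0,-1],[0,0,0,-0.03,-0.018,0,-1]], grip_force=40)

```text
clock: 1.52
tcp_pos: [0.4206, 0.4028, 0.2316]
orientation: [0.593, 3.085, 0.001]
contact_force: [-0.1, -0.6, -0.2]
grip_width: 0.0001
gripper_force: 0.0
```

>>> apply_moves(moves=[[0,0,0,-0.03,-0.018,0,-1],[0,0,0,-0.03,-0.018,0,-1],[0,0,0,-0.03,-0.018,0,-1],[0,0,0,-0.03,-0.018,0,-1],[0,0,0,-0.03,-0.018,0,-1],[0,0,0,-0.03,-0.018,0,-1],[0,0,0,-0.03,-0.018,0,-1],[0,0,0,0,0,0,-1]])

```text
clock: 2.18
tcp_pos: [0.5726, 0.2007, 0.2318]
orientation: [0.609, 3.078, -0.005]
contact_force: [0.8, -2.2, 0.6]
grip_width: 0.0001
gripper_force: 0.0
```

>>> apply_moves(moves=[[0,0,1,0,0,0,-1],[0,0,1,0,0,0,-1],[0,0,1,0,0,0,-1],[0,0,1,0,0,0,-1],[0,0,1,0,0,0,-1],[0,0,1,0,0,0,-1],[0,0,1,0,0,0,-1],[0,0,1,0,0,0,-1]])

```text
clock: 2.85
tcp_pos: [0.568, 0.2096, 0.2314]
orientation: [-1.803, -2.573, -0.0]
contact_force: [0.5, 0.8, 0.3]
grip_width: -0.0001
gripper_force: 0.0
```

>>> apply_moves(moves=[[0,0,1,0,0,0,-1],[0,0,1,0,0,0,-1],[0,0,1,0,0,0,-1],[0,0,1,0,0,0,-1],[0,0,1,0,0,0,-1],[0,0,1,0,0,0,-1],[0,0,0.5,0,0,0,-1],[0,0,0,0,0,0,-1]])

```text
clock: 3.52
tcp_pos: [0.5679, 0.2097, 0.2313]
orientation: [2.555, 1.828, 0.0]
contact_force: [-0.5, 0.4, -0.2]
grip_width: 0.0001
gripper_force: 0.0
```

>>> apply_moves(moves=[[0,0,0,-0.009,0.018,0,-1],[0,0,0,-0.009,0.018,0,-1],[0,0,0,-0.009,0.018,0,-1],[0,0,0,0,0,0,-1],[0,0,0,0,0,0.03,-1],[0,0,0,0,0,0.03,-1],[0,0,0,0,0,0.03,-1],[0,0,0,0,0,0,-1]])

```text
clock: 4.18
tcp_pos: [0.6062, 0.1664, 0.1356]
orientation: [-2.549, -1.831, 0.015]
contact_force: [-2.3, -0.2, -1.0]
grip_width: 0.0001
gripper_force: 0.0
```

```bash
python3 - <<'E'
from h import *
o=telemetry.get_obs(); print(o["tcp_pos"],o["joints"].round(2) if hasattr(o["joints"],'round') else o["joints"])
a=cv2.resize(grab_frame("top")[130:270,190:350],None,fx=3,fy=3,interpolation=3)
b=cv2.resize(grab_frame("wrist"),None,fx=.75,fy=.75)
h=max(a.shape[0],b.shape[0]); p=lambda i:cv2.copyMakeBorder(i,0,h-i.shape[0],0,0,0)
c=np.hstack([p(a),p(b)]); cv2.imwrite("pics/c.png",cv2.resize(c,None,fx=.85,fy=.85)); print(c.shape)
E
```

```text
[0.6061666  0.16642918 0.13563674] [-0.71  0.54  0.47  1.77 -0.3   0.91 -0.43]
(420, 900, 3)
```

View pics/c.png

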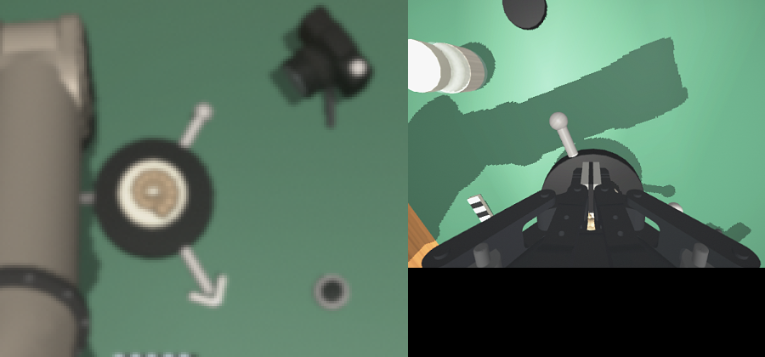

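>>> apply_moves(moves=[[0,0,0,0,0.001,0.021,-1],[0,0,0,0,0.001,0.021,-1],[0,0,0,0,0.001,0.021,-1],[0,0,0,0,0.001,0.021,-1],[0,0,0,0,0,0.02,-1],[0,0,0,0,0,0,-1],[0,0,0,0,0,0,-1],[0,0,0,0,0,0,-1]])

```text
clock: 4.95
tcp_pos: [0.616, 0.1656, 0.0398]
orientation: [2.553, 1.829, 0.005]
contact_force: [0.0, -0.8, -0.4]
grip_width: 0.0001
gripper_force: 0.0
```

>>> apply_moves(moves=[[0,0,0,0,0,0.008,-1],[0,0,0,0,-0.0065,0,-1],[0,0,-0.667,-0.0002,-0.0067,0,-1],[0,0,-0.667,-0.0002,-0.0067,0,-1],[0,0,-0.667,-0.0002,-0.0067,0,-1],[0,0,-0.667,-0.0002,-0.0067,0,-1],[0,0,-0.667,-0.0002,-0.0067,0,-1],[0,0,-0.667,-0.0002,-0.0067,0,-1]])

```text
clock: 5.62
tcp_pos: [0.5687, 0.1724, 0.0301]
orientation: [2.112, 2.324, 0.002]
contact_force: [1.5, -0.0, -0.6]
grip_width: -0.0001
gripper_force: 0.6
```

```bash
cat > st.py <<'E'
from h import *
o=telemetry.get_obs(); p=np.array(o["tcp_pos"]); v=np.array(o["orientation"]); d=p[:2]-[.578,.077]
print("r",np.hypot(*d).round(4),"ang",np.degrees(np.arctan2(d[1],d[0])).round(1),"yaw",np.degrees(2*np.arctan2(v[1],v[0])).round(1),"z",p[2].round(4),"F",np.round(o["contact_force"],1))
E
python3 st.py
```

```text
r 0.0959 ang 95.6 yaw 95.5 z 0.0301 F [ 1.5 -0.  -0.6]
```

>>> apply_moves(moves=[[0,0,-0.667,-0.0002,-0.0067,0,-1],[0,0,-0.667,-0.0002,-0.0067,0,-1],[0,0,-0.667,-0.0002,-0.0067,0,-1],[0,0,-0.667,-0.0002,-0.0067,0,-1],[0,0,-0.667,-0.0002,-0.0067,0,-1],[0,0,-0.667,-0.0002,-0.0067,0,-1],[0,0,-0.667,-0.0002,-0.0067,0,-1],[0,0,-0.667,-0.0002,-0.0067,0,-1]])

```text
clock: 6.28
tcp_pos: [0.5195, 0.1536, 0.0302]
orientation: [1.389, 2.816, 0.003]
contact_force: [1.4, 0.4, -0.2]
grip_width: -0.0001
gripper_force: 0.6
```

>>> apply_moves(moves=[[0,0,-0.667,-0.0002,-0.0067,0,-1],[0,0,-0.667,-0.0002,-0.0067,0,-1],[0,0,-0.667,-0.0002,-0.0067,0,-1],[0,0,-0.5,-0.0001,-0.005,0,-1],[0,0,-0.333,0,-0.0033,0,-1],[0,0,-0.333,0,-0.0033,0,-1],[0,0,-0.167,0,-0.0017,0,-1],[0,0,0,0,0,0,-1]])

```text
clock: 6.95
tcp_pos: [0.4964, 0.1288, 0.0299]
orientation: [0.885, 3.014, 0.001]
contact_force: [-0.0, -0.9, 0.3]
grip_width: 0.0001
gripper_force: 0.2
```

```bash
python3 st.py; python3 - <<'E'
from h import *
a=cv2.resize(grab_frame("top")[130:270,190:350],None,fx=3,fy=3,interpolation=3)
b=cv2.resize(grab_frame("scene")[175:295,180:340],None,fx=3,fy=3,interpolation=3)
cv2.imwrite("pics/d.png",np.vstack([a,b])[:780])
x=np.vstack([a,b]); x=np.hstack([x[:420,:400],cv2.copyMakeBorder(b[:,:400],0,60,0,0,0)]); cv2.imwrite("pics/d.png",x)
E
```

```text
r 0.0967 ang 147.6 yaw 147.3 z 0.0299 F [-0.  -0.9  0.3]
```

View pics/d.png

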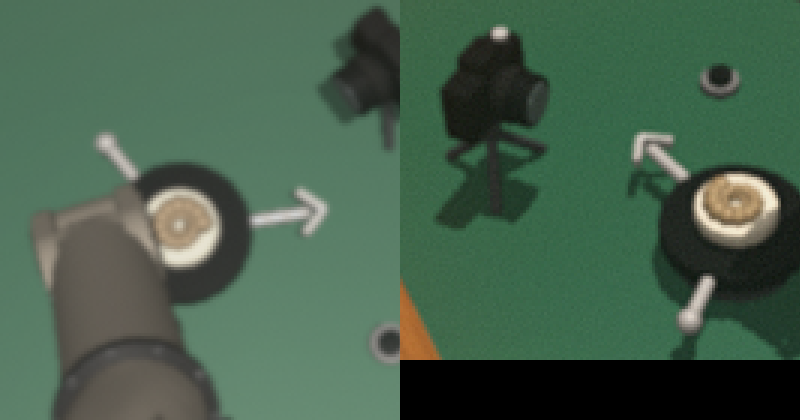

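```bash
cat > fit.py <<'E'
from h import *
from scipy.optimize import least_squares
def th(obs,c=(.578,.0775)):
    def f(p):
        e=[]
        for (n,u,v),R,a,z in obs:
            t=p[0]+np.radians(a); e+=list(proj(n,np.array([c[0]+R/1e3*np.cos(t),c[1]+R/1e3*np.sin(t),z]))-[u,v])
        return e
    b=min((least_squares(f,[g]) for g in np.radians([-150,-60,30,120])),key=lambda s:s.cost)
    return np.degrees(b.x[0]).round(1),b.fun.round(1)
A=lambda u,v,k:("top",190+u/k-.4,130+v/k-.4); B=lambda u,v,k:("scene",180+u/k-.4,175+v/k-.4)
E
python3 - <<'E'
from fit import *
A3=lambda u,v:A(u,v,3);B3=lambda u,v:B(u,v,3)
print(th([(A3(327,210),154,0,.043),(A3(104,142),125,120,.043),(B3(238,137),154,0,.043),(B3(288,318),125,120,.043)]))
print("lens",th([(A3(337,98),210,0,.125),(B3(137,98),210,0,.125)]),th([(A3(337,98),210,0,.125)]),th([(B3(137,98),210,0,.125)]))
# camera body mid (hot-shoe excluded): networks
for n in ("top","scene"):
    m=silhouettes("camera",n)[0]["mask"]; ys,xs=np.nonzero(m); print(n,xs.min(),xs.max(),ys.min(),ys.max(),atz(n,xs.mean(),ys.mean(),.1))
E
```

```text
(np.float64(280.4), array([-0.1,  0.6,  1.3,  1.1,  0.7,  1. ,  0.6,  1.7]))
lens (np.float64(-52.1), array([ 3.1, -0.5,  0.3,  2.5])) (np.float64(-50.8), array([ 2.1, -1.7])) (np.float64(-53.9), array([1.4, 1.2]))
top 301 336 133 178 [ 0.7414 -0.1299  0.1   ]
scene 194 229 184 245 [ 0.7338 -0.142   0.1   ]
```

>>> apply_moves(moves=[[0,0,-0.667,-0.0002,-0.0067,0,-1],[0,0,-0.667,-0.0002,-0.0067,0,-1],[0,0,-0.667,-0.0002,-0.0067,0,-1],[0,0,-0.667,-0.0002,-0.0067,0,-1],[0,0,-0.5,-0.0001,-0.005,0,-1],[0,0,-0.333,0,-0.0033,0,-1],[0,0,-0.333,0,-0.0033,0,-1],[0,0,-0.167,0,-0.0017,0,-1]])

```text
clock: 7.82
tcp_pos: [0.482, 0.0917, 0.0293]
orientation: [0.237, 3.132, 0.0]
contact_force: [-0.2, 1.6, 0.3]
grip_width: 0.0006
gripper_force: 0.5
```

>>> apply_moves(moves=[[0,0,-0.167,0,-0.0017,0,-1],[0,0,-0.167,0,-0.0017,0,-1],[0,0,-0.167,0,-0.0017,0,-1],[0,0,0,0,0,0,-1],[0,0,0,0,0,0,-1],[0,0,0,0,0,0,-1],[0,0,0,0,0,0,-1],[0,0,0,0,0,0,-1]])

```text
clock: 8.48
tcp_pos: [0.4811, 0.0866, 0.0292]
orientation: [-0.157, -3.137, 0.0]
contact_force: [-0.2, 0.6, -0.5]
grip_width: -0.0
gripper_force: 0.0
```

```bash
python3 st.py
```

```text
r 0.0974 ang 174.3 yaw -185.7 z 0.0292 F [-0.2  0.6 -0.5]
```

>>> apply_moves(moves=[[0,0,0,0,0.007,0,-1],[0,0,0,0,0.01,0,-1],[0,0,0,0,0,0,-1],[0,0,0,0,0,-0.03,-1],[0,0,0,0,0,-0.035,-1],[0,0,0,0,0,-0.035,-1],[0,0,0,0,0,-0.03,-1],[0,0,0,0,0,0,-1]])

```text
clock: 9.15
tcp_pos: [0.4865, 0.1052, 0.1651]
orientation: [0.155, 3.128, 0.006]
contact_force: [0.5, -0.3, -0.1]
grip_width: -0.0001
gripper_force: 0.0
```

```bash
python3 st.py; python3 - <<'E'
from h import *
a=cv2.resize(grab_frame("top")[130:270,210:343],None,fx=3,fy=3,interpolation=3)
b=cv2.resize(grab_frame("scene")[175:295,180:313],None,fx=3,fy=3,interpolation=3)
cv2.imwrite("pics/e.png",np.hstack([a,cv2.copyMakeBorder(b,0,60,0,0,0)]))
E
```

```text
r 0.0958 ang 162.8 yaw 174.3 z 0.1651 F [ 0.5 -0.3 -0.1]
```

View pics/e.png

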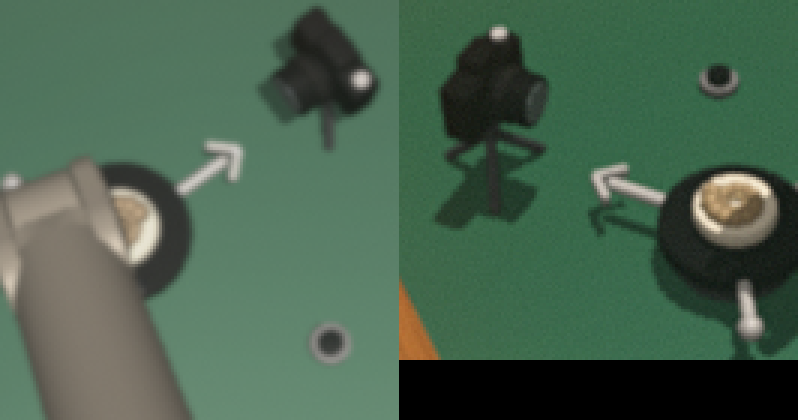

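```bash
python3 - <<'E'
from fit import *
T=lambda u,v:A(u+60,v,3); S=lambda u,v:B(u,v,3)
for c in ((.578,.077),(.578,.079)):
  print(th([(T(243,148),154,0,.043),(T(11,182),125,120,.043),(S(193,174),154,0,.043),(S(350,327),125,120,.043)],c))
  print("lens",th([(T(277,97),210,0,.125),(S(137,98),210,0,.125)],c))
  t=th([(T(361,79),290,0,.165)],c);print(t)
# same-ray relative test: project lens line for several angles
for a in (-56,-52,-48):
  r_=np.radians(a); print(a,[((proj("top",np.array([.578+R*np.cos(r_),.077+R*np.sin(r_),z]))-[210,130])*3+1).round() for R,z in((.21,.125),(.27,.155))],[((proj("scene",np.array([.578+R*np.cos(r_),.077+R*np.sin(r_),z]))-[180,175])*3+1+[399,0]).round() for R,z in((.21,.125),(.27,.155))])
E
```

```text
(np.float64(-53.7), array([-0.4,  1.6,  1.3,  1.3,  0.9,  1.3,  0.3,  0.9]))
lens (np.float64(-51.9), array([ 3.1, -0.4,  0.1,  2.6]))
(np.float64(-59.8), array([ 5., -3.]))
(np.float64(-54.0), array([-0.8,  1.9,  0.8,  1. ,  1.4,  1.5,  0.3,  1.4]))
lens (np.float64(-52.2), array([ 2.7, -0.1,  0.6,  2.8]))
(np.float64(-60.1), array([ 4.5, -2.7]))
-56 [array([295., 107.]), array([347.,  67.])] [array([544.,  96.]), array([489.,  54.])]
-52 [array([286.,  96.]), array([336.,  52.])] [array([536., 105.]), array([479.,  66.])]
-48 [array([277.,  85.]), array([324.,  38.])] [array([530., 115.]), array([470.,  78.])]
```

>>> apply_moves(moves=[[0,0,0,-0.001,-0.034,0,-1],[0,0,0,-0.001,-0.036,0,-1],[0,0,0,-0.001,-0.036,0,-1],[0,0,0,-0.001,-0.036,0,-1],[0,0,0,-0.002,-0.036,0,-1],[0,0,0,-0.002,-0.036,0,-1],[0,0,0,-0.001,-0.034,0,-1],[0,0,0,0,0,0,-1]])

```text
clock: 9.92
tcp_pos: [0.4649, -0.1511, 0.1578]
orientation: [-0.171, -3.134, 0.005]
contact_force: [0.2, 0.2, 0.5]
grip_width: 0.0003
gripper_force: 0.0
```

>>> apply_moves(moves=[[0,0,0,0,0,0,-1],[0,0,0,0,0,0,-1],[0,0,0,0,0,0.03,-1],[0,0,0,0,0,0.03,-1],[0,0,0,0,0,0.03,-1],[0,0,0,0,0,0.02,-1],[0,0,0,0,0,0,-1],[0,0,0,0,0,0,-1]])

```text
clock: 10.58
tcp_pos: [0.4664, -0.1423, 0.0484]
orientation: [-0.153, -3.135, -0.002]
contact_force: [-0.6, -0.1, 0.9]
grip_width: 0.0001
gripper_force: 0.0
```

```bash
python3 st.py; python3 - <<'E'
from h import *
print(telemetry.get_obs()["tcp_pos"])
a=cv2.resize(grab_frame("scene")[175:295,180:340],None,fx=3,fy=3,interpolation=3)
b=cv2.resize(grab_frame("wrist"),None,fx=.55,fy=.55)
h=360; p=lambda i:cv2.copyMakeBorder(i,0,h-i.shape[0],0,0,0)
cv2.imwrite("pics/f.png",np.hstack([p(a),p(b)])[:,:800])
E
```

```text
r 0.246 ang -117.0 yaw -185.6 z 0.0484 F [-0.6 -0.1  0.9]
[ 0.46642366 -0.14225616  0.04839209]
```

View pics/f.png

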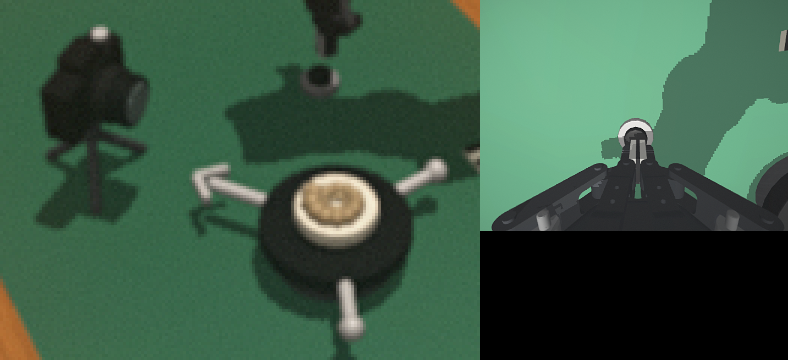

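>>> apply_moves(moves=[[0,0,0,-0.005,0,0,-1],[0,0,0,0,0,0.012,-1],[0,0,0,0,0,0.012,-1],[0,0,0,0,0,0.004,-1],[0,0,0,0,0,0.003,-1],[0,0,0,0,0,0.002,-1],[0,0,0,0,0,0,-1],[0,0,0,0,0,0,-1]])

```text
clock: 11.35
tcp_pos: [0.473, -0.1445, 0.017]
orientation: [0.156, 3.136, 0.0]
contact_force: [0.9, -0.0, 3.8]
grip_width: 0.0001
gripper_force: 1.7
```

>>> apply_moves(moves=[[0,0,0,0,0,0.001,-1],[0,0,0,0,0,0.001,-1],[0,0,0,0,0,0.001,-1],[0,0,0,0,0,0,-1],[0,0,0,0,0,0,-1],[0,0,0,0,0,0,-1],[0,0,0,0,0,0,-1],[0,0,0,0,0,0,-1]])

```text
clock: 12.02
tcp_pos: [0.4731, -0.1445, 0.0156]
orientation: [0.157, 3.136, 0.0]
contact_force: [-5.1, 3.6, 28.7]
grip_width: -0.0002
gripper_force: 14.5
```

>>> apply_moves(moves=[[0,0,0,0,0,-0.01,-1],[0,0,0,0,0,-0.03,-1],[0,0,0,0,0,-0.03,-1],[0,0,0,0,0,-0.03,-1],[0,0,0,0,0,-0.03,-1],[0,0,0,0,0,0,-1],[0,0,0,0,0,0,-1],[0,0,0,0,0,0,-1]])

```text
clock: 12.68
tcp_pos: [0.4715, -0.1446, 0.1428]
orientation: [-0.157, -3.137, 0.0]
contact_force: [0.1, 0.6, 0.4]
grip_width: -0.0003
gripper_force: 0.0
```

```bash
python3 st.py; python3 - <<'E'
from h import *
a=cv2.resize(grab_frame("scene")[175:295,180:313],None,fx=3,fy=3,interpolation=3)
b=cv2.resize(grab_frame("top")[130:270,210:343],None,fx=3,fy=3,interpolation=3)
cv2.imwrite("pics/g.png",np.hstack([b,cv2.copyMakeBorder(a,0,60,0,0,0)]))
E
```

```text
r 0.2458 ang -115.7 yaw -185.7 z 0.1428 F [0.1 0.6 0.4]
```

View pics/g.png

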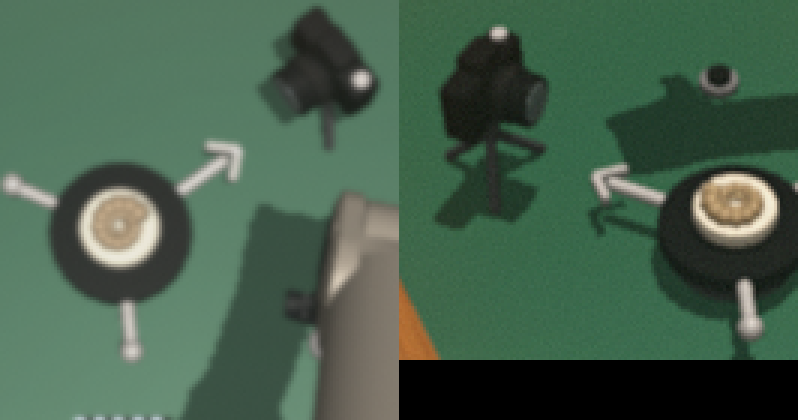

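The button bottomed out (about 29 N) and has sprung back up. The arrow at (243,148) points at the lens, the fossil is centred and the arm is clear.

```bash
python3 -c "
from bench import order
print(order.hand_in())"
```

```text
the job is handed in; nothing more can be done
None
```

The job is handed in: the long arm points at the lens to within about 2° by image measurement (about 5° allowed), the release was pressed to its stop and let go, and the last pictures show the fossil centred and the camera in place; the judging result was not returned.

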